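Change the vacuum over between two filter-plate manifolds

TASK

The run on the empty vacuum manifold is finished and a fresh filter plate is waiting on the other one. Change the vacuum over: shut the valve of the empty manifold and open the valve of the manifold that carries the filter plate, swinging each lever handle fully home against its stop. Leave the filter plate seated and everything else on the deck where it stands.

Things in the scene. Friction and masses are not known exactly. Their poses are not given: they have to be found in the camera images.
- top_loaded (a point): centre of the rim, 82 mm above the deck, of the vacuum manifold that carries the filter plate. Fixed chamber 110 x 154 mm in plan on a base plate 12 mm thick; a 17 mm pipe, 45 mm above the deck, leaves the middle of the long side that faces the robot. A 41 mm gauge (top 80 mm high) stands out of that side, 52 mm to the right of the pipe, clear of the lever. x axis: from valve to chamber along the pipe; y: left as seen from the robot; z up
- stem_loaded (a point): on the vertical turning axis of that manifold's ball valve, 87 mm above the deck (height of the lever's sleeve), axes as for the rim point. The stem is in the pipe's line, 130 mm from the chamber's centre and 75 mm from its wall. Past the valve (33 mm thick) the pipe ends in an elbow, 48 mm from the stem, that goes down into the base plate; its top is 58 mm above the deck
- grip_loaded (a point): centre of the blue vinyl sleeve on that valve's flat steel lever: 18 mm wide, 54 mm long, 10 mm thick, lying level, 87 mm above the deck and 73 mm out from the stem; the lever ends 100 mm from the stem. Its own y axis points outward along the lever. Below the sleeve is free space down to the base plate (or, when open, the elbow)
- valve_loaded (a joint): turn of that lever, rad, growing anticlockwise from above. 0 = shut: lever square across the pipe, pointing to +y of the stem point (left seen from the robot). 1.571 = open: lever in line with the pipe, pointing away from the chamber (-x of the stem point). Hard stop at both ends; stiff (0.35 N m, about 5 N at the sleeve), stays where left. Starts shut or barely cracked open (0 to 0.2)
- top_empty (a point): centre of the rim, 82 mm above the deck, of the empty vacuum manifold (no plate on its rim). Fixed chamber 110 x 154 mm in plan on a base plate 12 mm thick; a 17 mm pipe, 45 mm above the deck, leaves the middle of the long side that faces the robot. A 41 mm gauge (top 80 mm high) stands out of that side, 52 mm to the right of the pipe, clear of the lever. x axis: from valve to chamber along the pipe; y: left as seen from the robot; z up
- stem_empty (a point): on the vertical turning axis of that manifold's ball valve, 87 mm above the deck (height of the lever's sleeve), axes as for the rim point. The stem is in the pipe's line, 130 mm from the chamber's centre and 75 mm from its wall. Past the valve (33 mm thick) the pipe ends in an elbow, 48 mm from the stem, that goes down into the base plate; its top is 58 mm above the deck
- grip_empty (a point): centre of the blue vinyl sleeve on that valve's flat steel lever: 18 mm wide, 54 mm long, 10 mm thick, lying level, 87 mm above the deck and 73 mm out from the stem; the lever ends 100 mm from the stem. Its own y axis points outward along the lever. Below the sleeve is free space down to the base plate (or, when open, the elbow)
- valve_empty (a joint): turn of that lever, rad, growing anticlockwise from above. 0 = shut: lever square across the pipe, pointing to +y of the stem point (left seen from the robot). 1.571 = open: lever in line with the pipe, pointing away from the chamber (-x of the stem point). Hard stop at both ends; stiff (0.35 N m, about 5 N at the sleeve), stays where left. Starts open, perhaps throttled (1.1 to 1.55)
- plate_mid (a point): centre (half-way up) of the white filter plate, 85.5 x 127.8 x 16 mm with 96 wells, lying loose on the gasket of the loaded manifold between eight low black corner clips; its top is 98 mm above the deck
- spent_mid (a point): bystander, middle point: white used filter plate lying on the deck, same shape as the other, 16 mm high
- tube_rack_mid (a point): bystander, middle point: orange tube rack, 85 x 128 mm, 46 mm high
- magnet_mid (a point): bystander, middle point: blue magnet plate with steel posts, 85 x 128 mm, 28 mm high
- tip_box_mid (a point): bystander, middle point: black tip box, 85 x 128 mm, 62 mm high
- bottle_mid (a point): bystander, middle point: reagent bottle, 54 mm across, 115 mm high, standing upright between the manifolds
- trough_mid (a point): bystander, middle point: white reservoir trough with dividers, 55 x 120 mm, 32 mm high
- pipette_mid (a point): bystander, middle point: white and grey hand pipette lying down, 243 mm long, 32 mm high
Mind the look-alikes: they are no part of the job. What is shaped like the part that bears plate_mid but blue or red is not meant.

How it is judged:
At the end, for the whole second after the job is handed in: Loaded manifold's lever open and empty manifold's lever shut, each within 0.12 rad (7 degrees) of its stop and at rest, in either order; filter plate seated on its manifold (within 14 mm, level within 0.08 rad); no bystander moved by more than 30 mm (value of joint valve_loaded above 1.45 rad and value of joint valve_empty below 0.12 rad and velocity of joint valve_loaded between -0.05 and 0.05 rad/s and velocity of joint valve_empty between -0.05 and 0.05 rad/s and not (distance between plate_mid and top_loaded above 0.016 m or angle between plate_mid's own z axis and vertical above 0.08 rad) and not (distance of any of spent_mid, tube_rack_mid, magnet_mid, tip_box_mid, bottle_mid, trough_mid, pipette_mid from where it was at the start of the episode above 0.03 m)); the robot touches nothing.
It fails at once if the filter plate is knocked off its seat on the loaded manifold (distance between plate_mid and top_loaded above 0.016 m or angle between plate_mid's own z axis and vertical above 0.08 rad).
It fails at once if a bystander on the deck is moved by more than 30 mm (distance of any of spent_mid, tube_rack_mid, magnet_mid, tip_box_mid, bottle_mid, trough_mid, pipette_mid from where it was at the start of the episode above 0.03 m).
It also fails if it takes over 58 s, if anything falls off the work surface, if the arm or the gripper's body presses on something with over 40 N, if the wrist force passes 120 N, or if a joint passes its speed limit or range.

ROBOT

A 7-joint arm with a two-finger parallel gripper is mounted at the origin on the work surface. World frame = base frame: x ahead of the robot, y to its left, z up, the work surface at z = 0. Lengths are in m, angles in rad, forces in N, time in s.
With the tool pointing down it reaches from about 0.425 to 0.925 m from the base axis. Payload 6.8 kg.
Tool frame: the origin (TCP) lies on the centre line of the jaws, within the pads' length; the fingertips stand bot.tip_reach ahead of it and the grasp point (between the pads) lies 3 mm ahead of it (bot.tip_reach is the distance from the TCP to the fingertips, in m); z points along the fingers, y is the line along which they close (so a half turn about z gives the same grasp; the last joint's range is limited). The gripper opens to 85 mm and grips with 20 to 120 N. Pads are 22 mm wide; open, the fingers measure 114 mm over their backs; the gripper's body (76 mm by 85 mm) begins 54 mm behind the grasp point. The pads swing forward as they close: fully open they stand 13 mm farther back than shut.
Start: joints at [1.223, 0.477, 0.022, 1.555, -0.011, 1.109, -0.083], TCP at [0.16, -0.656, 0.253] pointing down, gripper open.
Joint ranges: [-2.96, 2.96], [-0.34, 2.1], [-1.41, 1.46], [0.24, 2.44], [-1.37, 4.51], [0.17, 1.92], [-2.96, 2.96]. Speed limits (rad/s): [2.39, 2.39, 3.14, 3.14, 3.14, 3.14, 3.14].

INTERFACE

Orientations are given as a unit quaternion [w, x, y, z].
In Python, from station import bot gives the robot as it stands.
- The arm moves only by the tool jog_arm, never from a script. Its argument "deltas" is a list of rows, each a list of 7 numbers: the shift along the world's x, y, z in m, then the turn, a rotation vector about the world's x, y, z in rad, then the opening, from 0 (shut) to 1 (fully open). In form: [[x, y, z, rx, ry, rz, grip], ...]. A call has 1 to 10 rows; each row shifts and turns the commanded pose from where the row before left it; what a row does not reach is not made up. A row lasts 1/10 s, in which the tool goes at most 50 mm and 8.59 degrees, less where a joint would pass 70% of its speed; a pose out of reach is approached as far as the arm can. A call with a gripper value outside its range is refused whole. The fingers move at their own pace and stop on an object; "newtons" is the grip in N (left out, the last holds). Time passes only in rows, so rows that do not move let the fingers close. It gives the time, the measured TCP pose, the force, the opening and the grip force at its end, in the units of the state.
- bot.get_obs(): the state, without advancing time (a new reading comes with each control period).
- bot.read_camera(name): name is "scene" or "top"; returns a dict with "img" (480x640x3 uint8, red, green, blue), "K" (3x3 intrinsics, pixels), "dist_coeffs" ([k1, k2, p1, p2, k3] as OpenCV has them; the pictures are not rectified), "eye" and "attitude" of the camera in the world. Camera axes: x right, y down, z forward; pixel columns grow to the right and rows downward; lengths in m; the calibration is good to about 2 mm. A picture is of the moment at which its call begins. There is no depth.
- bot.hand_in(): hands the job in; it is judged then, once.
The state is a dict: "t": time; "q": joint angles; "joint_vel": joint speeds; "joint_torque": joint torques, N m; "eef_pos": TCP position; "tool_rot": TCP orientation; "contact_force": force on the tool from outside, world axes, zero at the start; "torque": the same for the moment, N m; "gripper_width": opening from 0.0 (shut) to 1.0 (fully open); "grasp_force": force on a finger pad.
Only numpy, scipy, OpenCV 4.12 (cv2) and the standard library are available. Lean on these libraries where they do the work, as an engineer would, in place of code of your own. Each camera call takes 0.05 s, during which the arm holds its last target. There are 200 camera calls.

## Working session

There is one attempt and no reset: what is moved stays moved. The work goes in short steps, Python scripts to look and compute and a tool call to move; the robot and the scene stay as the last step left them, time stands still between calls to the robot, and variables do not carry over. Pictures are saved under pics/ and viewed, at most 10 in all, crops included, and the job is handed in when it is done.

Besides the shell and the picture viewer there is one more tool, called after "Request:" in YAML: its name, and indented under it one key for each argument. jog_arm: Moves the arm, as the interface text tells. Its arguments: {"type":"object","properties":{"deltas":{"type":"array"},"newtons":{"type":"number"}},"required":["deltas"]}

```bash
mkdir -p pics; python3 - <<'E'
from station import bot
import cv2
for n in("scene","top"):
    c=bot.read_camera(n); cv2.imwrite(f"pics/{n}0.png",c["img"][:,:,::-1]); print(n,c["K"],c["dist_coeffs"],c["eye"],c["attitude"])
print(bot.get_obs(),bot.tip_reach)
E
```

```text
scene [[489.46387527   0.         318.21742836]
 [  0.         489.46387527 243.39213874]
 [  0.           0.           1.        ]] [0.03331451 0.         0.         0.         0.        ] [1.01739199 0.68196115 1.25911424] [-0.09259046  0.31229629  0.9007952  -0.287169  ]
top [[572.58122811   0.         313.92795582]
 [  0.         572.58122811 238.95027399]
 [  0.           0.           1.        ]] [-0.05647368  0.          0.          0.          0.        ] [ 0.20523152 -0.00297193  1.59153052] [ 0.07109402 -0.69779115  0.70914954 -0.07169434]
{'t': 0.1, 'q': array([ 1.22289611,  0.47771822,  0.02233124,  1.55633913, -0.01149508,
        1.10931963, -0.08308534]), 'joint_vel': array([ 2.01274270e-04, -1.93584152e-03,  2.86196099e-05, -6.37462238e-04,
        1.74116383e-03, -5.15699258e-04,  3.74528342e-04]), 'joint_torque': array([ 5.12546481e-03, -5.97754490e+01,  1.61407996e+00, -2.81949323e+01,
        1.28140449e-02,  5.09589416e-03,  3.03623290e-05]), 'eef_pos': array([ 0.16019724, -0.65520175,  0.25242785]), 'tool_rot': array([-8.12899456e-04,  9.92817428e-01,  1.19636403e-01, -1.58189547e-04]), 'contact_force': array([0.09166851, 0.42527742, 0.14200083]), 'torque': array([ 0.06687478, -0.05134747,  0.05034337]), 'grasp_force': 0.0, 'gripper_width': 1.003032730636008} 0.022
```

View pics/top0.png

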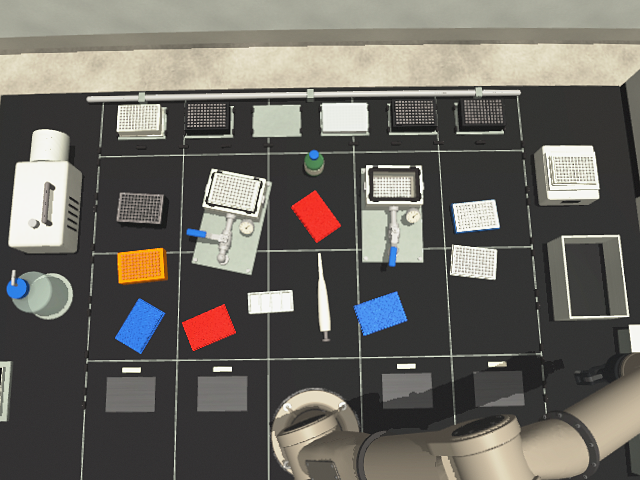

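View pics/scene0.png

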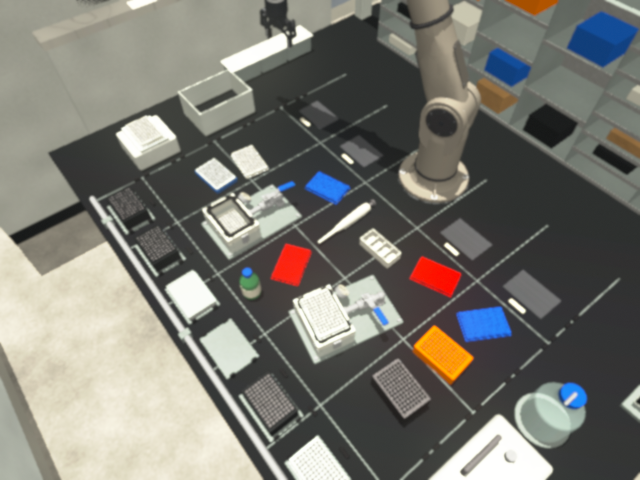

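The top view shows the loaded manifold at about (235,190) with its sleeve at (196,233). The empty one is at (393,185) with its sleeve at (393,257). Next I'll measure the sleeves and zoom in for the rims.

```bash
cat > h.py <<'E'
from station import bot
import cv2, numpy as np
from scipy.spatial.transform import Rotation as R
def ray(c,uv,z):
    p=cv2.undistortPoints(np.float64(uv).reshape(-1,1,2),c["K"],c["dist_coeffs"])[:,0]
    w,x,y,zq=c["attitude"]; M=R.from_quat([x,y,zq,w]).as_matrix()
    d=np.c_[p,np.ones(len(p))]@M.T; e=np.array(c["eye"])
    return e+d*((z-e[2])/d[:,2])[:,None]
def sleeve(c,box,z=0.091):
    x0,y0,x1,y1=box; hsv=cv2.cvtColor(c["img"],cv2.COLOR_RGB2HSV)[y0:y1,x0:x1]
    m=cv2.inRange(hsv,(100,130,60),(125,255,255))
    n,l,s,ce=cv2.connectedComponentsWithStats(m); i=1+np.argmax(s[1:,4])
    ys,xs=np.nonzero(l==i); P=ray(c,np.c_[xs+x0,ys+y0],z)[:,:2]
    r=cv2.minAreaRect(P.astype(np.float32)*1000); u=np.linalg.svd(P-P.mean(0),full_matrices=False)[2][0]
    return P.mean(0),r,u,len(xs)
E
python3 - <<'E'
from h import *
c=bot.read_camera("top"); s=bot.read_camera("scene")
for n,b,b2 in(("loaded",(180,220,215,245),(365,300,395,330)),("empty",(380,243,405,270),(270,178,298,195))):
    print(n,sleeve(c,b)); print("  scene",sleeve(s,b2))
im=c["img"][:,:,::-1]
a=cv2.resize(im[160:280,180:280],None,fx=4,fy=4,interpolation=cv2.INTER_CUBIC)
b=cv2.resize(im[160:280,345:445],None,fx=4,fy=4,interpolation=cv2.INTER_CUBIC)
cv2.imwrite("pics/z.png",np.hstack([a,b]))
E
```

```text
loaded (array([0.53537821, 0.3122192 ]), ((535.3863525390625, 311.423583984375), (53.486907958984375, 20.199857711791992), 79.47203063964844), array([-0.20408893, -0.97895235]), 137)
  scene (array([0.53805988, 0.31139048]), ((538.1270141601562, 311.3201904296875), (49.53483581542969, 14.013567924499512), 79.559326171875), array([0.17240838, 0.98502556]), 96)
empty (array([ 0.46140461, -0.21443688]), ((462.10894775390625, -213.85855102539062), (18.912452697753906, 52.488319396972656), 83.44137573242188), array([-0.98904758,  0.14759703]), 130)
  scene (array([ 0.46369248, -0.21432402]), ((463.1673583984375, -214.37486267089844), (27.546560287475586, 54.954383850097656), 80.14894104003906), array([ 0.98978634, -0.14255878]), 112)
```

View pics/z.png

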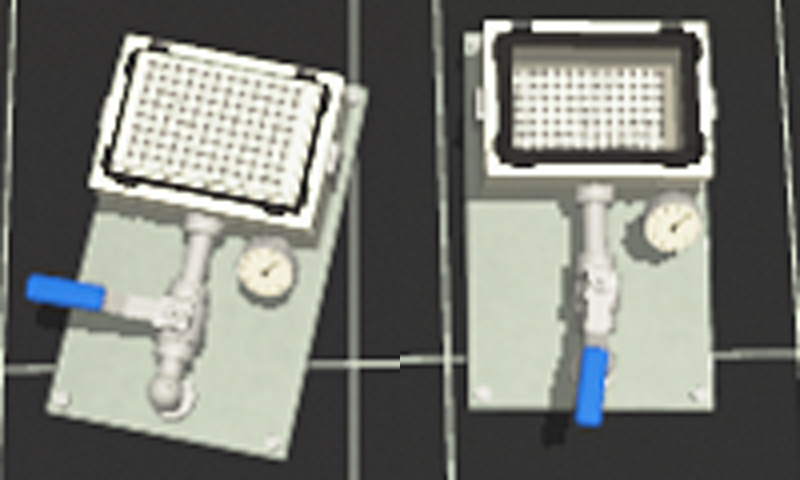

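The zoom shows both rims clearly, with the loaded lever near shut and the empty lever nearly in line with its pipe. I'll get the rim corners at z=0.082 and compute the stems from them.

```bash
python3 - <<'E'
from h import *
c=bot.read_camera("top")
L=np.array([(125,35),(345,75),(312,229),(90,187)])/4+[180,160]-.375
E=np.array([(85,20),(312,20),(314,178),(84,178)])/4+[345,160]-.375
for n,q,g in(("loaded",L,(.5367,.3118)),("empty",E,(.4625,-.2143))):
    P=ray(c,q,.082)[:,:2]; C=P.mean(0)
    X=P[0]+P[1]-P[2]-P[3]; Y=P[0]+P[3]-P[1]-P[2]
    print(np.linalg.norm(X)/2,np.linalg.norm(Y)/2)
    x=X/np.linalg.norm(X); y=Y/np.linalg.norm(Y); yaw=(np.arctan2(x[1],x[0])+np.arctan2(-y[0],y[1]))/2
    x=np.array([np.cos(yaw),np.sin(yaw)]); s=C-.13*x; v=np.array(g)-s
    th=np.arctan2(v[1],v[0])-yaw-np.pi/2
    print(n,C,"yaw",yaw,"stem",s,"r",np.linalg.norm(v),"th",th, "ranges",np.linalg.norm(s),np.linalg.norm(g))
    for t in np.arange(0,1.6,.3926):
        a=yaw+np.pi/2+t; p=s+.073*np.array([np.cos(a),np.sin(a)]);print(round(t,2),p.round(4),np.linalg.norm(p).round(3))
E
```

```text
0.11077119107463194 0.15550856561205148
loaded [0.64876182 0.21004208] yaw -0.20283641383223588 stem [0.52142693 0.23623037] r 0.07709756737509706 th 0.0034167493175027985 ranges 0.5724428655986435 0.6206980989176623
0.0 [0.5361 0.3077] 0.618
0.39 [0.5077 0.3079] 0.594
0.79 [0.4813 0.2972] 0.566
1.18 [0.461  0.2772] 0.538
1.57 [0.4499 0.251 ] 0.515
0.11325219835946662 0.15742256298844495
empty [ 0.66480396 -0.23032079] yaw -0.02872293875852306 stem [ 0.53485758 -0.22658732] r 0.07339344592327625 th 1.4313100271262753 ranges 0.5808738646626582 0.5097359512531954
0.0 [ 0.537  -0.1536] 0.558
0.39 [ 0.5089 -0.1584] 0.533
0.79 [ 0.4848 -0.1735] 0.515
1.18 [ 0.4683 -0.1967] 0.508
1.57 [ 0.4619 -0.2245] 0.514
```

```bash
cat >> h.py <<'E'
M={"loaded":((.5220,.2362),-.203),"empty":((.5349,-.2266),-.029)}
def peg(n,th,off,r=.073):   # off>0: anticlockwise side of lever; returns x,y,tool yaw
    s,yaw=M[n]; a=yaw+np.pi/2+th; d=np.array([np.cos(a),np.sin(a)]); t=np.array([-d[1],d[0]])
    return np.r_[np.array(s)+r*d+off*t, yaw+th]
def cur():
    o=bot.get_obs(); w,x,y,z=o["tool_rot"]; m=R.from_quat([x,y,z,w]).as_matrix()
    return np.r_[o["eef_pos"],np.arctan2(m[1,0],m[0,0])],o
E
python3 - <<'E'
from h import *
np.set_printoptions(suppress=True,precision=4)
print(cur()[0]); print("appr",peg("empty",1.43,.038))
q=[peg("empty",1.43,.038)]+[peg("empty",t,.021) for t in np.r_[1.43,np.linspace(1.43,0,13)[1:]]]
print(np.diff(q,axis=0))
E
```

```text
[ 0.1603 -0.6555  0.2528  0.2398]
appr [ 0.4565 -0.2517  1.401 ]
[[ 0.0029  0.0168  0.    ]
 [-0.0005  0.009  -0.1192]
 [ 0.0006  0.009  -0.1192]
 [ 0.0017  0.0089 -0.1192]
 [ 0.0027  0.0086 -0.1192]
 [ 0.0037  0.0082 -0.1192]
 [ 0.0047  0.0077 -0.1192]
 [ 0.0056  0.0071 -0.1192]
 [ 0.0064  0.0064 -0.1192]
 [ 0.0071  0.0056 -0.1192]
 [ 0.0077  0.0047 -0.1192]
 [ 0.0082  0.0038 -0.1192]
 [ 0.0086  0.0028 -0.1192]]
```

Request:
jog_arm:
  deltas:
    - [0.0148, 0.0202, 0, 0, 0, 0.058, 0]
    - [0.0148, 0.0202, 0, 0, 0, 0.058, 0]
    - [0.0148, 0.0202, 0, 0, 0, 0.058, 0]
    - [0.0148, 0.0202, 0, 0, 0, 0.058, 0]
    - [0.0148, 0.0202, 0, 0, 0, 0.058, 0]
    - [0.0148, 0.0202, 0, 0, 0, 0.058, 0]
    - [0.0148, 0.0202, 0, 0, 0, 0.058, 0]
    - [0.0148, 0.0202, 0, 0, 0, 0.058, 0]
    - [0.0148, 0.0202, 0, 0, 0, 0.058, 0]
    - [0.0148, 0.0202, 0, 0, 0, 0.058, 0]

```text
t: 1.25
eef_pos: [0.3095, -0.4521, 0.2534]
tool_rot: [0.0, 0.916, 0.401, 0.0]
contact_force: [0.4, -0.7, -0.8]
gripper_width: -0.003
grasp_force: 0.0
```

Request:
jog_arm:
  deltas:
    - [0.0148, 0.0202, 0, 0, 0, 0.058, 0]
    - [0.0148, 0.0202, 0, 0, 0, 0.058, 0]
    - [0.0148, 0.0202, 0, 0, 0, 0.058, 0]
    - [0.0148, 0.0202, 0, 0, 0, 0.058, 0]
    - [0.0148, 0.0202, 0, 0, 0, 0.058, 0]
    - [0.0148, 0.0202, 0, 0, 0, 0.058, 0]
    - [0.0148, 0.0202, 0, 0, 0, 0.058, 0]
    - [0.0148, 0.0202, 0, 0, 0, 0.058, 0]
    - [0.0148, 0.0202, 0, 0, 0, 0.058, 0]
    - [0.0148, 0.0202, 0, 0, 0, 0.058, 0]

```text
t: 2.25
eef_pos: [0.4575, -0.25, 0.2533]
tool_rot: [-0.0, 0.763, 0.646, 0.0]
contact_force: [0.5, -0.6, 0.4]
gripper_width: -0.002
grasp_force: 0.0
```

```bash
python3 - <<'E'
from h import *
np.set_printoptions(suppress=True,precision=4)
c,o=cur(); print(c,o["q"],o["gripper_width"],o["contact_force"],o["joint_vel"])
for n in("scene","top"):
    k=bot.read_camera(n); im=k["img"][:,:,::-1]
    b=im[150:270,240:340] if n=="scene" else im[200:320,345:445]
    cv2.imwrite(f"pics/c{n}.png",cv2.resize(b,None,fx=4,fy=4))
cv2.imwrite("pics/c1.png",np.hstack([cv2.imread("pics/cscene.png"),cv2.imread("pics/ctop.png")]))
E
```

```text
[ 0.4575 -0.25    0.2533  1.4046] [ 0.7368  0.2552 -0.4182  1.8971  0.121   1.0138  0.1003] -0.002302153078706788 [ 0.5334 -0.6309  0.3846] [-0.2992  0.0737 -0.219  -0.0743  0.0901  0.0306  0.0294]
```

View pics/c1.png

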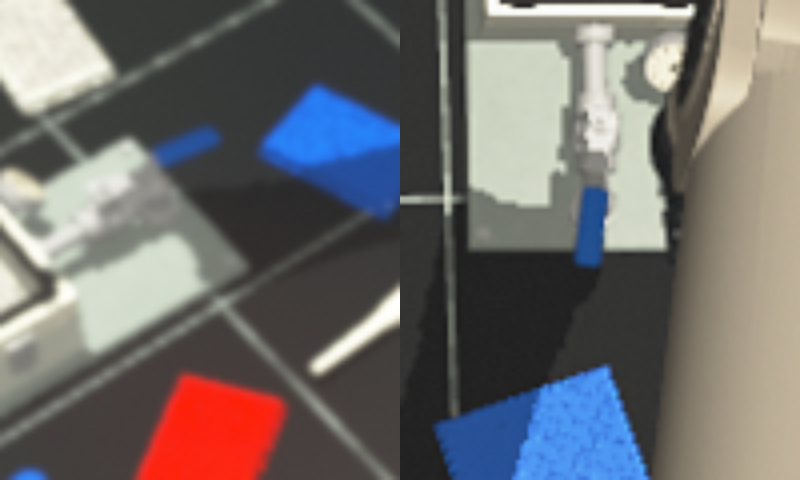

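The sleeve is unmoved at (597,225) in the right half, but the gripper isn't where I expected it, so I'll check the projection in the full view.

```bash
python3 - <<'E'
from h import *
P=[]
ims=[]
for n in("scene","top"):
    c=bot.read_camera(n); w,x,y,z=c["attitude"]; m=R.from_quat([x,y,z,w]).as_matrix().T
    rv=cv2.Rodrigues(m)[0]; pts=np.array([cur()[0][:3],[0,0,0.]])
    uv=cv2.projectPoints(pts,rv,-m@np.array(c["eye"]),c["K"],c["dist_coeffs"])[0][:,0]; print(n,uv)
    im=c["img"][:,:,::-1].copy()
    for u in uv: cv2.circle(im,tuple(int(v) for v in u),5,(0,255,255),1)
    ims.append(cv2.resize(im,(400,300),interpolation=cv2.INTER_AREA))
print(cur()[0]);cv2.imwrite("pics/f1.png",np.hstack(ims))
E
```

```text
scene [[277.42760675 140.68299866]
 [433.21014011 176.67309476]]
top [[416.64824102 246.65093558]
 [314.51355693 434.11028105]]
[ 0.45697317 -0.25083712  0.25321126  1.40228046]
```

View pics/f1.png

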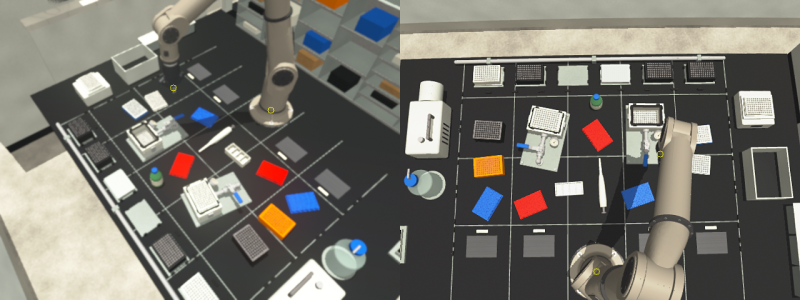

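The projected TCP lies at the gripper tip in both views, so the calibration agrees with the arm. Next I descend beside the sleeve.

Request:
jog_arm:
  deltas:
    - [0, 0, -0.0165, 0, 0, 0, 0]
    - [0, 0, -0.0165, 0, 0, 0, 0]
    - [0, 0, -0.0165, 0, 0, 0, 0]
    - [0, 0, -0.0165, 0, 0, 0, 0]
    - [0, 0, -0.0165, 0, 0, 0, 0]
    - [0, 0, -0.0165, 0, 0, 0, 0]
    - [0, 0, -0.0165, 0, 0, 0, 0]
    - [0, 0, -0.0165, 0, 0, 0, 0]
    - [0, 0, -0.0165, 0, 0, 0, 0]
    - [0, 0, -0.0165, 0, 0, 0, 0]

```text
t: 3.45
eef_pos: [0.4558, -0.2528, 0.0875]
tool_rot: [0.0, 0.765, 0.643, -0.0]
contact_force: [-0.0, 0.0, -0.3]
gripper_width: -0.002
grasp_force: 0.0
```

Request:
jog_arm:
  deltas:
    - [0, 0, 0, 0, 0, 0, 0]
    - [0.001, 0.0055, 0, 0, 0, 0, 0]
    - [0.001, 0.0055, 0, 0, 0, 0, 0]
    - [0.001, 0.006, 0, 0, 0, 0, 0]
    - [-0.0005, 0.009, 0, 0, 0, -0.119, 0]
    - [0.0005, 0.009, 0, 0, 0, -0.119, 0]
    - [0.0017, 0.009, 0, 0, 0, -0.119, 0]

```text
t: 4.15
eef_pos: [0.461, -0.2088, 0.0891]
tool_rot: [0.001, 0.869, 0.495, -0.0]
contact_force: [-0.9, -5.6, 0.1]
gripper_width: 0.001
grasp_force: 2.5
```

Request:
jog_arm:
  deltas:
    - [0.0027, 0.0086, 0, 0, 0, -0.119, 0]
    - [0.0037, 0.0082, 0, 0, 0, -0.119, 0]
    - [0.0047, 0.0077, 0, 0, 0, -0.119, 0]
    - [0.0056, 0.0071, 0, 0, 0, -0.119, 0]
    - [0.0064, 0.0064, 0, 0, 0, -0.119, 0]
    - [0.0071, 0.0056, 0, 0, 0, -0.119, 0]
    - [0.0077, 0.0047, 0, 0, 0, -0.119, 0]

```text
t: 4.85
eef_pos: [0.4975, -0.159, 0.0887]
tool_rot: [-0.0, 0.995, 0.102, -0.001]
contact_force: [-5.1, -2.0, 3.0]
gripper_width: -0.003
grasp_force: 2.6
```

Request:
jog_arm:
  deltas:
    - [0.008, 0.0038, 0, 0, 0, -0.119, 0]
    - [0.005, 0.0015, 0, 0, 0, -0.06, 0]
    - [0, 0, 0, 0, 0, 0, 0]

```text
t: 5.15
eef_pos: [0.5118, -0.1531, 0.0887]
tool_rot: [-0.0, 1.0, 0.016, -0.0]
contact_force: [-1.5, 0.8, 0.6]
gripper_width: -0.0
grasp_force: 0.8
```

```bash
python3 - <<'E'
from h import *
c,o=cur(); print(c,o["contact_force"],peg("empty",0,.021))
k=bot.read_camera("top"); im=k["img"][:,:,::-1]
s=bot.read_camera("scene")["img"][:,:,::-1]
cv2.imwrite("pics/e2.png",np.hstack([cv2.resize(a,(400,480)) for a in (im[160:280,345:445],s[150:270,210:310])]))
E
```

```text
[ 0.5118091  -0.15306867  0.08865584  0.03167007] [-1.51279201  0.79356818  0.62270674] [ 0.51602553 -0.15302178 -0.029     ]
```

View pics/e2.png

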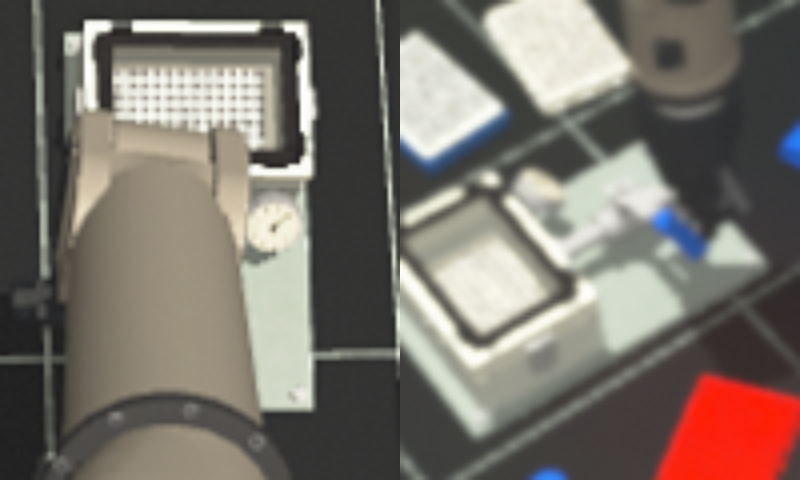

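The lever is nearly square to the pipe, with the sleeve at about (680,235) in the scene half. I'll keep pressing in small steps until the stop shows in the force.

Request:
jog_arm:
  deltas:
    - [0.002, 0, 0, 0, 0, -0.03, 0]
    - [0.002, 0, 0, 0, 0, -0.03, 0]
    - [0.002, 0, 0, 0, 0, 0, 0]

```text
t: 5.55
eef_pos: [0.5165, -0.1533, 0.088]
tool_rot: [-0.001, 1.0, -0.015, -0.001]
contact_force: [-5.7, 2.8, 3.1]
gripper_width: 0.001
grasp_force: 2.6
```

Request:
jog_arm:
  deltas:
    - [0.002, 0, 0, 0, 0, 0, 0]
    - [0, 0, 0, 0, 0, 0, 0]

```text
t: 5.75
eef_pos: [0.5175, -0.1533, 0.0878]
tool_rot: [-0.001, 1.0, -0.015, -0.003]
contact_force: [-7.9, 3.2, 3.8]
gripper_width: -0.003
grasp_force: 3.9
```

Request:
jog_arm:
  deltas:
    - [0.002, 0, 0, 0, 0, 0, 0]
    - [0.002, 0, 0, 0, 0, 0, 0]
    - [0, 0, 0, 0, 0, 0, 0]

```text
t: 6.05
eef_pos: [0.5178, -0.1534, 0.0872]
tool_rot: [-0.001, 1.0, -0.015, -0.006]
contact_force: [-17.4, 3.4, 12.4]
gripper_width: -0.003
grasp_force: 8.8
```

```bash
python3 - <<'E'
from h import *
print(cur()[0]); print(sleeve(bot.read_camera("scene"),(265,195,300,225)))
g=peg("empty",0,0);print(g)
E
```

```text
[ 0.51778157 -0.1533504   0.08721002 -0.03015465]
(array([ 0.53968363, -0.1535676 ]), ((540.1641845703125, -152.87884521484375), (14.250771522521973, 50.7447509765625), 1.1829966306686401), array([0.00239427, 0.99999713]), 62)
[ 0.5370167  -0.15363069 -0.029     ]
```

The lever is at its stop: it no longer moves and the force rises to 17 N. I'll back off, rise and compute the loaded side.

Request:
jog_arm:
  deltas:
    - [-0.009, 0, 0, 0, 0, 0, 0]
    - [-0.01, 0, 0, 0, 0, 0, 0]
    - [-0.01, 0, 0, 0, 0, 0, 0]
    - [0, 0, 0.023, 0, 0, 0, 0]
    - [0, 0, 0.023, 0, 0, 0, 0]
    - [0, 0, 0.023, 0, 0, 0, 0]
    - [0, 0, 0.023, 0, 0, 0, 0]
    - [0, 0, 0.023, 0, 0, 0, 0]
    - [0, 0, 0.023, 0, 0, 0, 0]
    - [0, 0, 0.023, 0, 0, 0, 0]

```text
t: 7.1
eef_pos: [0.4947, -0.1543, 0.2505]
tool_rot: [0.0, 1.0, -0.015, 0.001]
contact_force: [-0.1, -0.8, -0.0]
gripper_width: 0.002
grasp_force: 0.0
```

```bash
python3 - <<'E'
from h import *
np.set_printoptions(suppress=True,precision=4)
c=cur()[0]; a=peg("loaded",0.03,-.036); print(c,a,a-c[[0,1,3]])
q=[a]+[peg("loaded",t,-.021) for t in np.linspace(0.03,1.57,14)]
print(np.diff(q,axis=0))
E
```

```text
[ 0.4947 -0.1543  0.2505 -0.0295] [ 0.57    0.3019 -0.173 ] [ 0.0753  0.4562 -0.1435]
[[-0.0148  0.0026  0.    ]
 [-0.0083  0.0035  0.1185]
 [-0.0087  0.0024  0.1185]
 [-0.0089  0.0014  0.1185]
 [-0.009   0.0003  0.1185]
 [-0.009  -0.0007  0.1185]
 [-0.0088 -0.0018  0.1185]
 [-0.0085 -0.0028  0.1185]
 [-0.0082 -0.0038  0.1185]
 [-0.0076 -0.0047  0.1185]
 [-0.007  -0.0056  0.1185]
 [-0.0063 -0.0064  0.1185]
 [-0.0055 -0.0071  0.1185]
 [-0.0046 -0.0077  0.1185]]
```

Request:
jog_arm:
  deltas:
    - [0.0038, 0.0228, 0, 0, 0, -0.0072, 0]
    - [0.0038, 0.0228, 0, 0, 0, -0.0072, 0]
    - [0.0038, 0.0228, 0, 0, 0, -0.0072, 0]
    - [0.0038, 0.0228, 0, 0, 0, -0.0072, 0]
    - [0.0038, 0.0228, 0, 0, 0, -0.0072, 0]
    - [0.0038, 0.0228, 0, 0, 0, -0.0072, 0]
    - [0.0038, 0.0228, 0, 0, 0, -0.0072, 0]
    - [0.0038, 0.0228, 0, 0, 0, -0.0072, 0]
    - [0.0038, 0.0228, 0, 0, 0, -0.0072, 0]
    - [0.0038, 0.0228, 0, 0, 0, -0.0072, 0]

```text
t: 8.1
eef_pos: [0.533, 0.0746, 0.2495]
tool_rot: [-0.0, 0.999, -0.051, 0.001]
contact_force: [-0.1, -0.6, 0.3]
gripper_width: -0.0
grasp_force: 0.0
```

Request:
jog_arm:
  deltas:
    - [0.0038, 0.0228, 0, 0, 0, -0.0072, 0]
    - [0.0038, 0.0228, 0, 0, 0, -0.0072, 0]
    - [0.0038, 0.0228, 0, 0, 0, -0.0072, 0]
    - [0.0038, 0.0228, 0, 0, 0, -0.0072, 0]
    - [0.0038, 0.0228, 0, 0, 0, -0.0072, 0]
    - [0.0038, 0.0228, 0, 0, 0, -0.0072, 0]
    - [0.0038, 0.0228, 0, 0, 0, -0.0072, 0]
    - [0.0038, 0.0228, 0, 0, 0, -0.0072, 0]
    - [0.0038, 0.0228, 0, 0, 0, -0.0072, 0]
    - [0.0038, 0.0228, 0, 0, 0, -0.0072, 0]

```text
t: 9.1
eef_pos: [0.5711, 0.3025, 0.2494]
tool_rot: [-0.0, 0.996, -0.087, 0.0]
contact_force: [-0.1, -1.0, 0.2]
gripper_width: -0.0
grasp_force: 0.0
```

```bash
python3 - <<'E'
from h import *
np.set_printoptions(suppress=True,precision=4)
c,o=cur(); print(c,o["q"]); print(sleeve(bot.read_camera("scene"),(365,300,395,330))[0], sleeve(bot.read_camera("top"),(380,220,425,270))[0])
E
```

```text
[ 0.5711  0.3025  0.2494 -0.1738] [-0.4509  0.4407 -0.1815  1.623   0.0874  1.085  -2.4009]Traceback (most recent call last):
  File "<stdin>", line 3, in <module>
  File "h.py", line 12, in sleeve
    n,l,s,ce=cv2.connectedComponentsWithStats(m); i=1+np.argmax(s[1:,4])
                                                      ~~~~~~~~~^^^^^^^^^
    return _wrapfunc(a, 'argmax', axis=axis, out=out, **kwds)
    return bound(*args, **kwds)
ValueError: attempt to get argmax of an empty sequence
```

Request:
jog_arm:
  deltas:
    - [0, 0, -0.0162, 0, 0, 0, 0]
    - [0, 0, -0.0162, 0, 0, 0, 0]
    - [0, 0, -0.0162, 0, 0, 0, 0]
    - [0, 0, -0.0162, 0, 0, 0, 0]
    - [0, 0, -0.0162, 0, 0, 0, 0]
    - [0, 0, -0.0162, 0, 0, 0, 0]
    - [0, 0, -0.0162, 0, 0, 0, 0]
    - [0, 0, -0.0162, 0, 0, 0, 0]
    - [0, 0, -0.0162, 0, 0, 0, 0]
    - [0, 0, -0.0162, 0, 0, 0, 0]

```text
t: 10.2
eef_pos: [0.5709, 0.3019, 0.0859]
tool_rot: [0.0, 0.996, -0.086, -0.0]
contact_force: [0.3, 0.3, -0.4]
gripper_width: -0.003
grasp_force: 0.0
```

Request:
jog_arm:
  deltas:
    - [0, 0, 0, 0, 0, 0, 0]
    - [-0.005, 0.001, 0, 0, 0, 0, 0]
    - [-0.005, 0.001, 0, 0, 0, 0, 0]
    - [-0.005, 0.001, 0, 0, 0, 0, 0]
    - [-0.0083, 0.0035, 0, 0, 0, 0.1185, 0]
    - [-0.0087, 0.0024, 0, 0, 0, 0.1185, 0]

```text
t: 10.8
eef_pos: [0.5407, 0.3113, 0.0885]
tool_rot: [-0.001, 0.999, 0.034, 0.002]
contact_force: [5.2, -0.1, -3.7]
gripper_width: 0.001
grasp_force: 2.8
```

Request:
jog_arm:
  deltas:
    - [-0.0089, 0.0014, 0, 0, 0, 0.1185, 0]
    - [-0.009, 0.0003, 0, 0, 0, 0.1185, 0]
    - [-0.009, -0.0007, 0, 0, 0, 0.1185, 0]
    - [-0.0088, -0.0018, 0, 0, 0, 0.1185, 0]
    - [-0.0085, -0.0028, 0, 0, 0, 0.1185, 0]

```text
t: 11.3
eef_pos: [0.4962, 0.3083, 0.0886]
tool_rot: [-0.001, 0.946, 0.325, 0.003]
contact_force: [5.4, 1.7, -3.3]
gripper_width: -0.002
grasp_force: 2.7
```

Request:
jog_arm:
  deltas:
    - [-0.0082, -0.0038, 0, 0, 0, 0.1185, 0]
    - [-0.0076, -0.0047, 0, 0, 0, 0.1185, 0]
    - [-0.007, -0.0056, 0, 0, 0, 0.1185, 0]
    - [-0.0063, -0.0064, 0, 0, 0, 0.1185, 0]
    - [-0.0055, -0.007, 0, 0, 0, 0.1185, 0]
    - [0, 0, 0, 0, 0, 0, 0]

```text
t: 11.9
eef_pos: [0.4609, 0.2803, 0.0886]
tool_rot: [-0.0, 0.811, 0.585, 0.002]
contact_force: [1.0, 1.5, 1.0]
gripper_width: -0.0
grasp_force: 1.0
```

```bash
python3 - <<'E'
from h import *
c,o=cur(); print(c,o["contact_force"],peg("loaded",1.57,-.02))
E
```

```text
[0.46093573 0.2803007  0.08863628 1.25013282] [0.95242696 1.470832   0.99767671] [0.45455848 0.27056047 1.367     ]
```

Request:
jog_arm:
  deltas:
    - [-0.0035, -0.005, 0, 0, 0, 0.06, 0]
    - [-0.003, -0.005, 0, 0, 0, 0.057, 0]
    - [-0.0004, -0.002, 0, 0, 0, 0, 0]
    - [0, 0, 0, 0, 0, 0, 0]

```text
t: 12.3
eef_pos: [0.4566, 0.2748, 0.0896]
tool_rot: [-0.002, 0.776, 0.631, 0.008]
contact_force: [8.8, 15.9, -9.5]
gripper_width: -0.002
grasp_force: 8.6
```

Request:
jog_arm:
  deltas:
    - [-0.0004, -0.002, 0, 0, 0, 0, 0]
    - [0, 0, 0, 0, 0, 0, 0]

```text
t: 12.5
eef_pos: [0.4565, 0.2747, 0.0898]
tool_rot: [-0.003, 0.775, 0.631, 0.009]
contact_force: [10.2, 20.0, -12.2]
gripper_width: 0.005
grasp_force: 10.8
```

Request:
jog_arm:
  deltas:
    - [-0.0004, -0.002, 0, 0, 0, 0, 0]
    - [0, 0, 0, 0, 0, 0, 0]

```text
t: 12.7
eef_pos: [0.4564, 0.2746, 0.09]
tool_rot: [-0.004, 0.775, 0.632, 0.01]
contact_force: [11.4, 24.4, -16.2]
gripper_width: -0.003
grasp_force: 13.0
```

It is hard against something, presumably the stop. I'll back away the way I came, rise and verify.

Request:
jog_arm:
  deltas:
    - [0.002, 0.01, 0, 0, 0, 0, 0]
    - [0.002, 0.01, 0, 0, 0, 0, 0]
    - [0.002, 0.01, 0, 0, 0, 0, 0]
    - [0, 0, 0.025, 0, 0, 0, 0]
    - [0, 0, 0.025, 0, 0, 0, 0]
    - [0, 0, 0.025, 0, 0, 0, 0]
    - [0, 0, 0.025, 0, 0, 0, 0]
    - [0, 0, 0.025, 0, 0, 0, 0]
    - [0, 0, 0.025, 0, 0, 0, 0]
    - [0, 0, 0.025, 0, 0, 0, 0]

```text
t: 13.7
eef_pos: [0.458, 0.2935, 0.2632]
tool_rot: [0.0, 0.776, 0.631, -0.001]
contact_force: [1.0, 0.2, -0.1]
gripper_width: -0.002
grasp_force: 0.0
```

Request:
jog_arm:
  deltas:
    - [-0.005, 0.03, 0.02, 0, 0, 0, 0]
    - [-0.005, 0.03, 0.01, 0, 0, 0, 0]
    - [-0.005, 0.03, 0, 0, 0, 0, 0]
    - [-0.005, 0.03, 0, 0, 0, 0, 0]
    - [-0.005, 0.03, 0, 0, 0, 0, 0]
    - [-0.005, 0.03, 0, 0, 0, 0, 0]
    - [-0.005, 0.03, 0, 0, 0, 0, 0]
    - [0, 0.03, 0, 0, 0, 0, 0]
    - [0, 0, 0, 0, 0, 0, 0]

```text
t: 14.6
eef_pos: [0.4206, 0.5374, 0.2916]
tool_rot: [-0.001, 0.775, 0.632, -0.001]
contact_force: [-0.7, -1.0, -0.4]
gripper_width: -0.001
grasp_force: 0.0
```

```bash
python3 - <<'E'
from h import *
c=bot.read_camera("top"); s=bot.read_camera("scene")
for n,k,b in(("loaded",c,(195,225,240,280)),("loaded",s,(370,270,420,325)),("empty",c,(340,205,390,245)),("empty",s,(265,195,300,225))):
    try:
        p=sleeve(k,b); st,yaw=M[n]; v=p[0]-st; print(n,p,"th",np.arctan2(v[1],v[0])-yaw-np.pi/2, "axis th",(np.arctan2(p[2][1],p[2][0])-yaw-np.pi/2)%np.pi)
    except Exception as e: print(n,e)
cv2.imwrite("pics/fin.png",np.hstack([cv2.resize(a[:,:,::-1],(400,480)) for a in (c["img"][150:300,180:430],s["img"][160:360,200:430])]))
E
```

```text
loaded (array([0.44867935, 0.25404589]), ((449.3202209472656, 253.11721801757812), (19.528959274291992, 53.6768684387207), 75.11996459960938), array([-0.97792533,  0.20895465]), 132) th 1.5350436177105928 axis th 1.563290438383817
loaded (array([0.45121085, 0.2551569 ]), ((451.0138244628906, 255.11862182617188), (22.541927337646484, 53.132781982421875), 77.84772491455078), array([ 0.9786764 , -0.20540812]), 136) th 1.5121418546372043 axis th 1.5669156253310828
empty (array([ 0.53645253, -0.15206101]), ((535.1285400390625, -153.37368774414062), (51.13090515136719, 19.23697853088379), 85.63035583496094), array([-0.00171297, -0.99999853]), 118) th 0.008174648103952853 axis th 0.02728702754165724
empty (array([ 0.53955466, -0.15353254]), ((538.9749755859375, -152.90509033203125), (16.60987663269043, 50.749755859375), 1.1422196626663208), array([0.04722819, 0.99888413]), 69) th -0.03461756894604173 axis th 3.1233468895473053
```

View pics/fin.png

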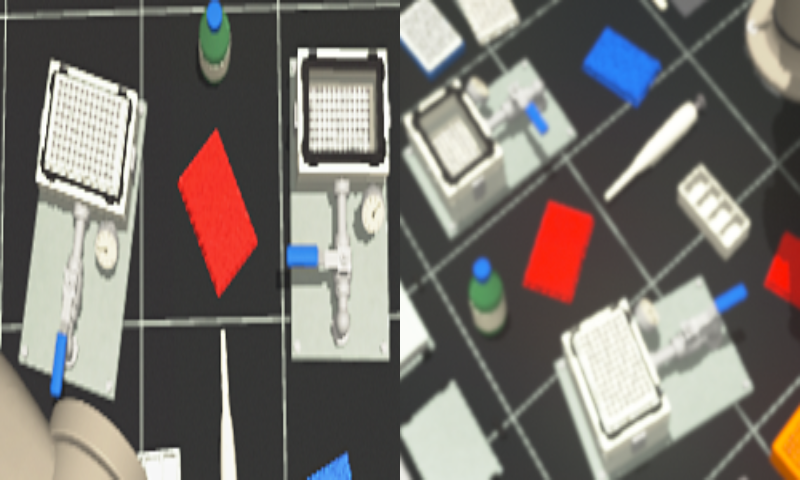

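The loaded lever lies in line with its pipe (sleeve at (58,363) on the left) and the empty lever is square across (sleeve at (302,256)). Both axes measure within about 0.03 rad of home. The filter plate is still seated and the robot is clear of everything.

```bash
python3 -c "
from station import bot
print(bot.hand_in())"
```

```text
the job is handed in; nothing more can be done
None
```

The vacuum is changed over and the job is handed in, though no verdict came back: the empty manifold's valve is shut and the loaded one's is open, both levers pushed hard against their stops, and the last pictures show the filter plate still seated.

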